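Clamp a tape roll from its spindle for cutting

ROBOT

A 6-joint arm with a two-finger parallel gripper is mounted at the origin on a cart in front of the work surface, level with it; the furniture and walls round the work are solid. World frame = base frame: x ahead of the robot, y to its left, z up, the work surface at z = 0. Lengths are in m, angles in rad, forces in N, time in s.
With the tool pointing down it reaches from about 0.25 to 0.775 m from the base axis. Payload 8.9 kg.
Tool frame: the origin (TCP) lies at the very end of the fingers, on their centre line; the grasp point (between the pads) lies hold_point_z behind it (hold_point_z is the distance from the TCP to the grasp point, in m); z points along the fingers, x is the direction in which the jaws open and shut, and the axes are right-handed (so a half turn about z gives the same grasp; the last joint's range is limited). The gripper opens to 85 mm and grips with 20 to 120 N. Pads are 22 mm wide; open, the fingers measure 114 mm over their backs; the gripper's body (76 mm by 85 mm) begins 54 mm behind the grasp point. The pads swing forward as they close: fully open they stand 13 mm farther back than shut.
Start: joints at [1.011, 0.291, -0.153, 1.127, 0, 1.431], TCP at [0.214, 0.479, 0.231] pointing down, gripper open.
Joint ranges: [-2.52, 2.52], [-0.91, 1.74], [-1.3, 1.37], [-1.96, 2.02], [-1.52, 1.47], [-3.14, 3.14]. Speed limits (rad/s): [2.22, 2.22, 2.79, 3.14, 3.14, 3.14].

INTERFACE

Orientations are given as a rotation vector (axis times angle).
In Python, from plant import * gives the robot as it stands. The module is installed in compiled form; this text tells all that it offers.
- The arm moves only by the tool step_arm, never from a script. Its argument "plan" is a list of rows, each an object with "offset": the shift along the world's x, y, z in mm, a list of three; "dr": the turn, a rotation vector about the world's x, y, z in rad, a list of three; "jaw": the finger opening in mm, from 0 to 85.4. In form: [{"offset": [dx, dy, dz], "dr": [wx, wy, wz], "jaw": jaw}, ...]. A call has 1 to 10 rows; each row shifts and turns the commanded pose from where the row before left it; what a row does not reach is not made up. A row lasts 1/8 s, in which the tool goes at most 62.5 mm and 10.7 degrees, less where a joint would pass 70% of its speed; a pose out of reach is approached as far as the arm can. A call is refused whole if a number of a shift passes 62.5 or a number of a turn 0.188, either way. A call with a gripper value outside its range is refused whole. The fingers move at their own pace and stop on an object; "grip_force" is the grip in N (left out, the last holds). Time passes only in rows, so rows that do not move let the fingers close. It gives the time, the measured TCP pose, the force and the opening at its end, in the units of the state.
- state(): the state, without advancing time (a new reading comes with each control period).
- camera(name): name is "side" or "top"; returns the picture (384x512x3 uint8, red, green, blue); there is no depth.
- calibration(name): a dict with "K" (3x3 intrinsics, pixels), "k1" (the pictures are not rectified: a ray, as slopes to the right and down, at radius r is drawn at 1 + k1 r^2 times it, then the intrinsics apply), "T" (4x4, takes a point from camera to world coordinates). Camera axes: x right, y down, z forward; pixel columns grow to the right and rows downward; lengths in m; the calibration is good to about 2 mm. A picture is of the moment at which its call begins. calibration takes no time and is no camera call.
- finish_job(): hands the job in, once; it reports no verdict.
The state is a dict: "t": time; "joint_pos": joint angles; "qd": joint speeds; "joint_torque": joint torques, N m; "eef_pos": TCP position; "tcp_rot": TCP orientation; "ft_force": force on the tool from outside, world axes, zero at the start; "wrist_torque": the same for the moment, N m; "opening": finger opening in m.
Only numpy, scipy, OpenCV 4.12 (cv2) and the standard library are available. Lean on these libraries where they do the work, as an engineer would, in place of code of your own. Each camera call takes 0.05 s, during which the arm holds its last target.

TASK

Get the small tape roll ready for cutting. Lift the wooden keeper cap off the spindle and stand it on its flange in the wooden tray, slide the roll up off the spindle, lay it flat in the cutting nest between the two fences and the cam and let go of it; then turn the cam knob counter-clockwise (seen from above) until its lobe bears firmly on the roll and holds it against both fences. Leave the sanding block, the large masking tape, the bowl and the cutter where they are.

Things in the scene. Friction and masses are not known exactly. Their poses are not given: they have to be found in the camera images.
- cap_center (a point): Wooden keeper cap, loose, 40 mm tall: a flange 48 mm in diameter and 6 mm thick at the bottom, above it a plain round neck 34 mm in diameter (grip the neck). Blind bore from below, 24 mm wide, 34 mm deep. It starts on the spindle with its flange resting on the roll, the spindle 26 mm into its bore. Point: on its axis, half-way up (20 mm above its underside); z along the axis, up.
- roll_center (a point): Small tan tape roll, loose, about 90 g: outside diameter 60 mm, bore 26 mm, 38 mm tall. It starts lying flat on the foot of the spindle stand, threaded on the spindle, under the cap; grip it across its outside in its upper half. Point: on its axis, half-way up (19 mm above its underside); z along the axis.
- spindle_tip (a point): Top end of the upright steel spindle (20 mm in diameter, 3 mm of play all round in the roll) of the fixed spindle stand. Its round foot is 110 mm in diameter and 14 mm thick; the tip is 78 mm above the table, 64 mm above the foot.
- tray_in (a point): Square wooden tray, fixed, 120 x 120 x 16 mm outside, 5 mm walls and floor. Point: centre of its inner floor; z up.
- nest_seat (a point): Seat in the cutting nest: the point on the plate's upper face under the centre of the roll when it lies against both fences. +y points to the cam, whose axis is 57.8 mm away; the V of the fences narrows to -y and they touch the seated roll at 45 degrees either side of -y. z up. With the cam turned back there are 10 to 12 mm of play along +y: set the roll down about 5 mm out from the seat.
- nest: Cutting nest, fixed: a plywood plate 116 x 164 x 8 mm (x, y, z) with two aluminium fences, 13 mm tall above the plate, that form a 90 degree V, and the eccentric cam. Origin: centre of its underside; same axes as the seat. Fences and cam disc are lower than the roll: fingers that stay 15 mm or more above the plate and close along the nest's x axis clear them.
- cam_knob (a point): Black bar knob on the cam's axis: bar 46 mm long, 14 mm wide, 24 mm tall, with a rounded nose at the end on the lobe's side. Point: centre of the bar, 66 mm above the table (bar from 54 to 78 mm). Its y axis lies along the bar towards the lobe and turns with it; grip across the bar (its x axis) from above. The cam disc below it (9 to 22 mm up): radius 26 mm, centre 10 mm off the axis.
- cam (a joint): Angle of the cam knob, rad, 0 to 2.6, growing counter-clockwise from above. At 0 the lobe points straight away from the seat (nest +y). Starts at 0 to 0.6, meets a fully seated roll at 1.75 to 1.9 and bears firmly at 2.1 to 2.25; a roll that stands short of the fences is pushed home on the way. Turns stiffly (0.08 N m, more as it bears) and stays where it is left.
- sand_block: Bystander: grey sanding block 48 x 74 x 28 mm. Origin at the centre of its underside.
- wide_tape: Bystander: large masking tape roll, about 104 mm across, 25 mm tall. Origin at the centre of its underside.
- bowl: Bystander: lacquer bowl 114 mm across, 56 mm tall. Origin at the centre of its underside.
- knife: Bystander: cutter 173 mm long, lying flat. Origin at the centre of its underside.

How it is judged:
On the way, in this order (a step that is already met when the one before it is completed fails the run):
1. the keeper cap stands released in the tray (x of cap_center in the frame of tray_in between -0.04 and 0.04 m and y of cap_center in the frame of tray_in between -0.04 and 0.04 m and z of cap_center in the frame of tray_in below 0.026 m and angle between cap_center's own z axis and vertical below 0.15 rad and contact force between the fingers and cap below 0.1 N), for 0.2 s.
2. the roll has been slid up clear of the spindle (z of roll_center in the frame of spindle_tip above 0.018 m), for 0.1 s.
3. the roll lies flat and released in the nest, between fences and cam (z of roll_center in the frame of nest_seat below 0.023 m and angle between roll_center's own z axis and vertical below 0.08 rad and contact force between the fingers and roll below 0.1 N and horizontal distance between roll_center and nest_seat below 0.013 m), for 0.2 s.
4. the cam lobe bears on the roll, which lies against both fences (z of roll_center in the frame of nest_seat below 0.023 m and angle between roll_center's own z axis and vertical below 0.08 rad and contact force between the fingers and roll below 0.1 N and horizontal distance between roll_center and nest_seat below 0.004 m and value of joint cam above 1.3 rad and contact force between cam and roll above 1.5 N), for 0.2 s.
At the end, for the whole second after the job is handed in: The cap stands upright on the tray's floor (its centre within 40 mm of the tray's middle along each side); the roll lies flat on the nest plate, its centre within 4 mm of the seat point, and the cam, turned beyond 1.3 rad, bears on it with more than 1.5 N; the fingers are off both (all of step 1 and all of step 4); the robot touches nothing.
It fails at once if the sanding block is moved by more than 30 mm (distance of sand_block from where it was at the start of the episode above 0.03 m).
It fails at once if the large masking tape is moved by more than 30 mm (distance of wide_tape from where it was at the start of the episode above 0.03 m).
It fails at once if the bowl is moved by more than 30 mm (distance of bowl from where it was at the start of the episode above 0.03 m).
It fails at once if the cutter is moved by more than 30 mm (distance of knife from where it was at the start of the episode above 0.03 m).
It also fails if it takes over 72 s, if anything falls off the work surface, if the arm or the gripper's body presses on something with over 40 N, if the wrist force passes 120 N, or if a joint passes its speed limit or range.

## Working session

There is one attempt and no reset: what is moved stays moved. The work goes in short steps, Python scripts to look and compute and a tool call to move; the robot and the scene stay as the last step left them, time stands still between calls to the robot, and variables do not carry over. Pictures are saved under pics/ and viewed, and the job is handed in when it is done.

Besides the shell and the picture viewer there is one more tool, called by a JSON object that holds its "api" and its "payload", one argument or row to a line. step_arm: Moves the arm, as the interface text tells. Its arguments: {"type":"object","properties":{"plan":{"type":"array"},"grip_force":{"type":"number"}},"required":["plan"]}

```bash
mkdir -p pics; python3 - <<'E'
from plant import *
import cv2
s=state()
print(s)
for n in ("top","side"):
    im=camera(n); cv2.imwrite(f"pics/{n}0.png",im[:,:,::-1]); c=calibration(n); print(n,c)
E
ls
```

```text
{'t': 0.0, 'joint_pos': array([ 1.01064677e+00,  2.91289136e-01, -1.54118687e-01,  1.12669238e+00,
        1.89192096e-05,  1.43146381e+00]), 'qd': array([-2.92521139e-04, -5.85272683e-04,  8.79254539e-05, -9.66886632e-04,
        1.47903095e-04, -4.95593817e-04]), 'joint_torque': array([ 1.95150526e-03, -5.37146688e+01,  3.31375945e+01,  1.59034738e-02,
       -1.86252396e-05,  2.26623968e-05]), 'eef_pos': array([0.21424091, 0.47882484, 0.23073055]), 'tcp_rot': array([ 2.63597024e+00,  1.70818985e+00, -1.86903286e-03]), 'ft_force': array([ 0.9046039 , -0.42955093, -0.03583511]), 'wrist_torque': array([ 0.04338703, -0.01903277,  0.03182042]), 'opening': 0.08541709035800944}
top {'K': array([[414.32028058,   0.        , 253.73289629],
       [  0.        , 414.32028058, 188.29049   ],
       [  0.        ,   0.        ,   1.        ]]), 'k1': 0.04602730318475166, 'T': array([[ 0.01117094, -0.99126498,  0.13141139,  0.41543613],
       [-0.99992268, -0.01179181, -0.00394737,  0.08795357],
       [ 0.00546247, -0.13135713, -0.99132006,  1.24248412],
       [ 0.        ,  0.        ,  0.        ,  1.        ]])}
side {'K': array([[416.60236088,   0.        , 257.74942686],
       [  0.        , 416.60236088, 192.01312935],
       [  0.        ,   0.        ,   1.        ]]), 'k1': -0.13761230971098054, 'T': array([[ 0.92556416, -0.14611111,  0.34925997,  0.12292713],
       [-0.37831832, -0.32195618,  0.86788217, -1.0480396 ],
       [-0.01436082, -0.93541208, -0.35326761,  0.54637102],
       [ 0.        ,  0.        ,  0.        ,  1.        ]])}
pics
```

View pics/top0.png

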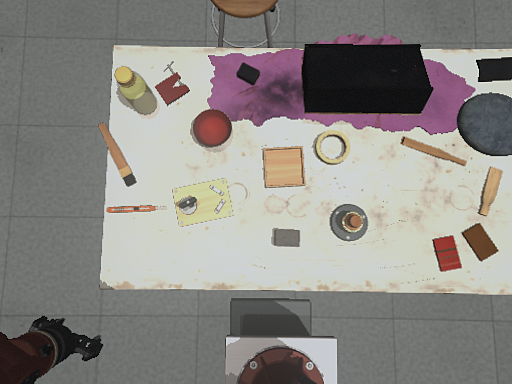

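View pics/side0.png

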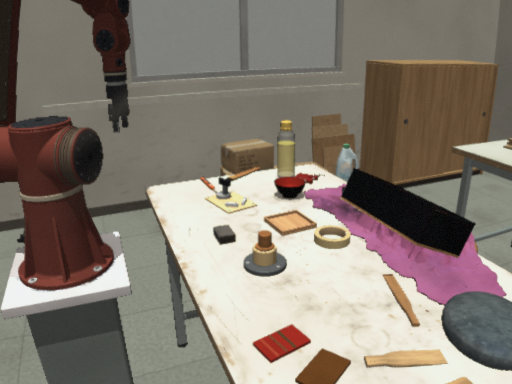

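```bash
python3 -c "
from plant import *
print({k:v for k,v in globals().items() if not k.startswith('__')})"
```

```text
{'camera': <function make.<locals>.drawn_camera at 0x7f3ece604180>, 'calibration': <function make.<locals>.<lambda> at 0x7f3ece604720>, 'finish_job': <function connect.<locals>.done at 0x7f3ece5777e0>, 'state': <function make.<locals>.<lambda> at 0x7f3ece604680>, 'Unreachable': <class 'plant.Unreachable'>, 'hold_point_z': 0.0187}
```

```bash
python3 - <<'E'
import cv2
t=cv2.imread("pics/top0.png"); s=cv2.imread("pics/side0.png")
def crop(im,x,y,w,h,f,n):
    cv2.imwrite(n,cv2.resize(im[y:y+h,x:x+w],None,fx=f,fy=f,interpolation=cv2.INTER_CUBIC))
crop(t,160,130,100,75*1+25,6,"pics/t_nest.png")
crop(t,255,130,125,120,5,"pics/t_mid.png")
crop(s,195,160,160,120,5,"pics/s_all.png")
E
```

```text
(no output)
```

View pics/t_nest.png

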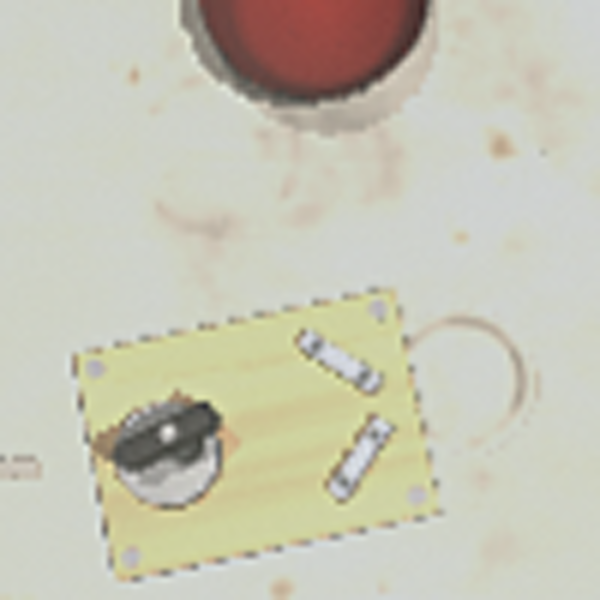

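View pics/t_mid.png

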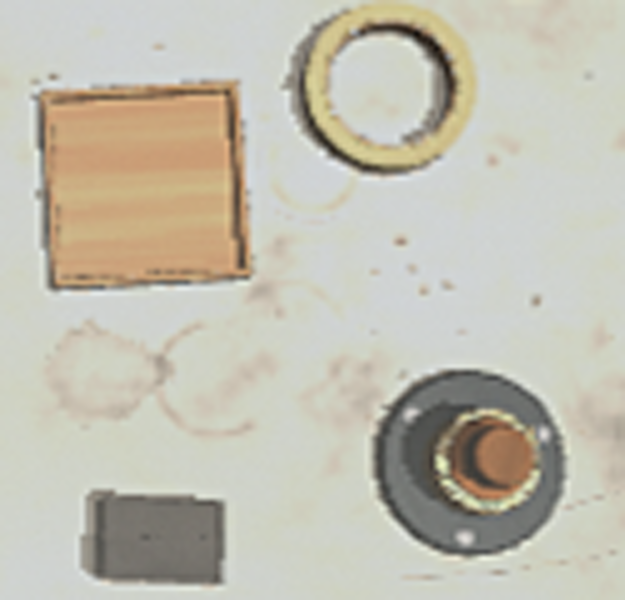

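View pics/s_all.png

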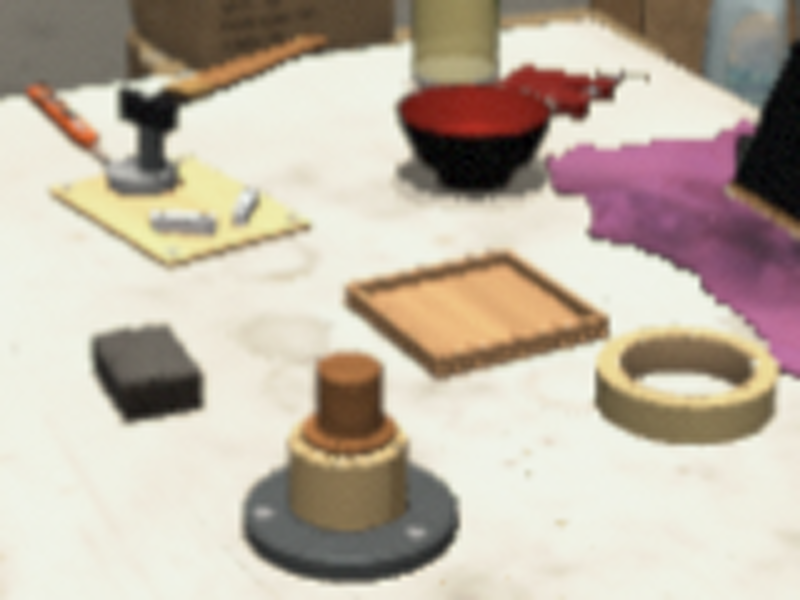

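The top view shows the nest plate (corners about (172,189), (226,178), (233,215), (180,226)), with the cam knob at about (187,203). The V opens to the left, so nest +y points image-left. The tray is centred at about (284,167) and the spindle foot at about (349,222). The side view shows the cap on the roll on the spindle at about (265,248).

```bash
cat > h.py <<'E'
import numpy as np, cv2
from plant import *
def cal(n):
    c=calibration(n); return c["K"],c["k1"],c["T"]
def proj(n,P):
    K,k,T=cal(n); P=np.atleast_2d(P); q=(P-T[:3,3])@T[:3,:3]; s=q[:,:2]/q[:,2:]
    r2=(s**2).sum(1,keepdims=True); s=s*(1+k*r2)
    return s*[K[0,0],K[1,1]]+K[:2,2]
def unproj(n,uv,z):
    K,k,T=cal(n); uv=np.atleast_2d(uv); d=(uv-K[:2,2])/[K[0,0],K[1,1]]; s=d.copy()
    for _ in range(20): s=d/(1+k*(s**2).sum(1,keepdims=True))
    r=np.c_[s,np.ones(len(s))]@T[:3,:3].T; o=T[:3,3]
    z=np.broadcast_to(z,len(s))
    return o+r*((z-o[2])/r[:,2])[:,None]
E
python3 - <<'E'
from h import *
from scipy.optimize import least_squares
t=cv2.imread("pics/top0.png"); s=cv2.imread("pics/side0.png")
ht=cv2.cvtColor(t,cv2.COLOR_BGR2HSV).astype(int); hs=cv2.cvtColor(s,cv2.COLOR_BGR2HSV).astype(int)
def comp(m,seed):
    n,l,st,c=cv2.connectedComponentsWithStats(m.astype(np.uint8)); return l==l[seed[1],seed[0]]
for (n,h,pts) in (("top",ht,dict(plate=(205,200),tray=(284,167),foot=(349,232),roll=(336,223),cap=(355,221),capn=(360,221),knob=(186,203),block=(285,238),table=(300,260))),("side",hs,dict(plate=(240,206),tray=(290,222),foot=(264,270),roll=(265,256),cap=(265,240),knob=(225,180)))):
    for k,(x,y) in pts.items(): print(n,k,h[y,x])
E
```

```text
top plate [ 27  68 206]
top tray [ 20  88 204]
top foot [17 55 74]
top roll [ 50   8 100]
top cap [ 12 121 158]
top capn [ 12 126 158]
top knob [25 18 85]
top block [ 20  19 119]
top table [ 40  15 209]
side plate [ 26  79 238]
side tray [ 17 115 237]
side foot [ 70   8 101]
side roll [ 19 104 135]
side cap [ 14 154  93]
side knob [90  7 35]
```

```bash
cat > seg.py <<'E'
from h import *
def seg(n,file,what):
    im=cv2.imread(file); h=cv2.cvtColor(im,cv2.COLOR_BGR2HSV).astype(int); H,S,V=h[...,0],h[...,1],h[...,2]
    m={"sat":S>42,"dark":V<140}[what[0]]
    x0,y0,x1,y1=what[1]; mm=np.zeros_like(m); mm[y0:y1,x0:x1]=m[y0:y1,x0:x1]
    k,l,st,c=cv2.connectedComponentsWithStats(mm.astype(np.uint8)); i=1+np.argmax(st[1:,4])
    cs,_=cv2.findContours((l==i).astype(np.uint8),cv2.RETR_EXTERNAL,cv2.CHAIN_APPROX_NONE)
    return (l==i), max(cs,key=len)[:,0]
E
python3 - <<'E'
from seg import *
def quad(c):
    h=cv2.convexHull(c.astype(np.float32)); r=cv2.minAreaRect(h); return cv2.boxPoints(r),r
for name,n,f,w,z in (("plate","top","pics/top0.png",("sat",(168,172,238,232)),.008),("tray","top","pics/top0.png",("sat",(258,142,310,192)),.016)):
    m,c=seg(n,f,w)
    P=unproj(n,c.astype(float),z)[:,:2]
    r=cv2.minAreaRect((P*1000).astype(np.float32)); print(name,r, m.sum()); print(cv2.boxPoints(r))
m,c=seg("top","pics/top0.png",("dark",(325,200,375,246)))
P=unproj("top",c.astype(float),.014)[:,:2]*1000
print("foot",cv2.minEnclosingCircle(P.astype(np.float32)),cv2.fitEllipse(P.astype(np.float32)))
E
```

```text
plate ((536.456787109375, 236.6298828125), (116.1726303100586, 163.68472290039062), 12.750533103942871) 1722
[[461.73975 303.634  ]
 [497.86597 143.9857 ]
 [611.1738  169.62576]
 [575.0476  329.27405]]
tray ((645.8320922851562, -6.5041961669921875), (120.73503112792969, 120.48108673095703), 4.180022239685059) 1578
[[581.23425   49.17589 ]
 [590.0161   -70.98472 ]
 [710.42993  -62.184284]
 [701.6481    57.976326]]
foot ((481.59228515625, -196.59817504882812), 56.29986572265625) ((481.2694396972656, -197.38816833496094), (107.34186553955078, 109.14057159423828), 156.1501007080078)
```

```bash
cat > scene.py <<'E'
import numpy as np
yaw=0.2225
nest=np.array([.5365,.2366]); ex=np.array([np.cos(yaw),np.sin(yaw)]); ey=np.array([-np.sin(yaw),np.cos(yaw)])
def tonest(P): d=np.asarray(P)[:,:2]-nest; return np.c_[d@ex,d@ey]
def fromnest(x,y): return nest+x*ex+y*ey
E
python3 - <<'E'
from h import *; from scene import *
def cp(x,y): return np.array([x/6+160-.4,y/6+130-.4])
kn=unproj("top",cp(167,432),.078); print("knob",kn,tonest(kn)*1000)
for nm,pts in (("f1",[(295,340),(310,328),(383,378),(372,396)]),("f2",[(375,415),(395,428),(345,502),(326,488)])):
    P=unproj("top",np.array([cp(*p) for p in pts]),.021); print(nm,(tonest(P)*1000).round(1))
# disc: bright disc circle approx centre (165,455) at z=.022
P=unproj("top",np.array([cp(*p) for p in [(115,465),(222,460),(170,508)]]),.022); print((tonest(P)*1000).round(1))
im=cv2.imread("pics/side0.png"); f=6;x0,y0=195,165
big=cv2.resize(im[y0:y0+90,x0:x0+130],None,fx=f,fy=f,interpolation=cv2.INTER_CUBIC)
def dr(P,col):
    q=((proj("side",P)-[x0,y0]+.5)*f).astype(np.int32); cv2.polylines(big,[q],True,col,1)
c=[fromnest(a,b) for a,b in ((-.058,-.082),(.058,-.082),(.058,.082),(-.058,.082))]
dr(np.c_[c,np.full(4,.008)],(0,0,255))
a=np.linspace(0,2*np.pi,60)
circ=lambda x,y,r,z:np.c_[x+r*np.cos(a),y+r*np.sin(a),np.full(60,z)]
dr(circ(.4814,-.197,.055,.014),(0,0,255)); dr(circ(.4814,-.197,.017,.092),(0,255,0)); dr(circ(.4814,-.197,.030,.052),(255,0,0));
ty=np.radians(4.18); u=np.array([np.cos(ty),np.sin(ty)]); v=np.array([-u[1],u[0]])
c=[np.array([.6458,-.0065])+.06*(p*u+q*v) for p,q in ((-1,-1),(1,-1),(1,1),(-1,1))]
dr(np.c_[c,np.full(4,.016)],(0,0,255))
k=kn[0,:2]; dr(np.r_[[[*k,.022]],[[*k,.078]]],(255,0,255))
cv2.imwrite("pics/ov_side.png",big)
# top overlay
im=cv2.imread("pics/top0.png"); x0,y0=165,130
big=cv2.resize(im[y0:y0+125,x0:x0+220],None,fx=3.6,fy=3.6,interpolation=cv2.INTER_CUBIC)
def dr(P,col):
    q=((proj("top",P)-[x0,y0]+.5)*3.6).astype(np.int32); cv2.polylines(big,[q],True,col,1)
dr(circ(.4814,-.197,.055,.014),(0,0,255)); dr(circ(.4814,-.197,.017,.092),(0,255,0)); dr(circ(.4814,-.197,.030,.052),(255,0,0));
dr(np.c_[c,np.full(4,.016)],(0,0,255))
cv2.imwrite("pics/ov_top.png",big)
E
```

```text
knob [[0.52975872 0.26966795 0.078     ]] [[ 0.72196457 33.74037805]]
f1 [[ 39.9 -29.3]
 [ 44.2 -37.7]
 [ 12.2 -68.1]
 [  4.5 -61. ]]
f2 [[ -5.  -60.6]
 [-13.4 -68.9]
 [-44.1 -37.6]
 [-35.4 -29.8]]
[[ -2.6  69. ]
 [-11.2  17.3]
 [-29.   46.7]]
```

View pics/ov_side.png

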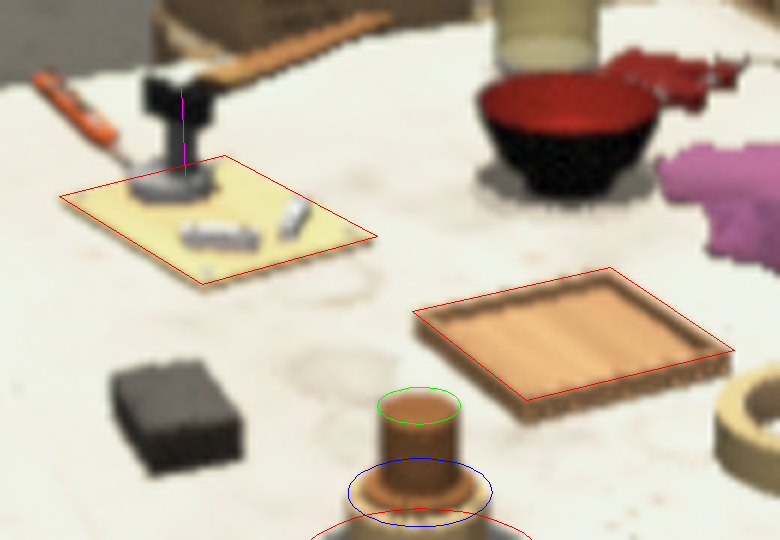

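View pics/ov_top.png

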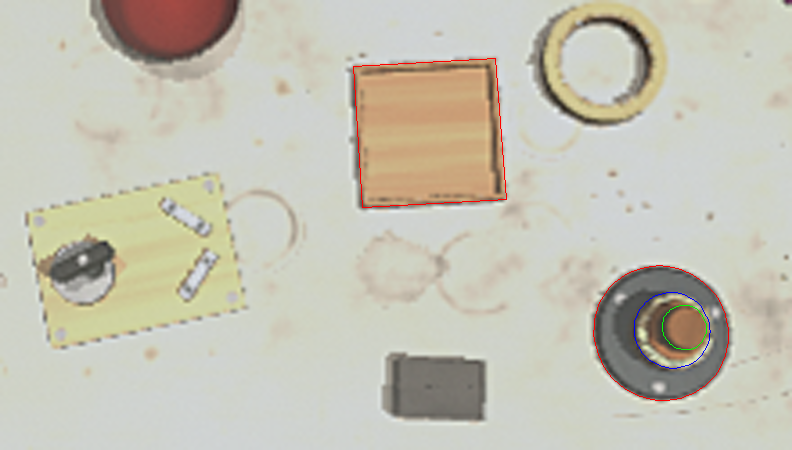

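Model overlays fit both views:

| Item | Position |
|---|---|
| Spindle | (0.481, -0.197) |
| Tray | (0.646, -0.0065) |
| Nest yaw | 0.2225 rad |
| Cam axis | about (0.530, 0.270) |
| Seat | about 57.8 mm from the cam axis, towards nest -y |

Next I move over the spindle.

{"api": "step_arm", "payload": {
  "plan": [
    {"offset": [21,-53,0],"dr": [0,0,0],"jaw": 85},
    {"offset": [21,-53,0],"dr": [0,0,0],"jaw": 85},
    {"offset": [21,-53,0],"dr": [0,0,0],"jaw": 85},
    {"offset": [21,-53,0],"dr": [0,0,0],"jaw": 85},
    {"offset": [21,-53,0],"dr": [0,0,0],"jaw": 85},
    {"offset": [21,-53,0],"dr": [0,0,0],"jaw": 85},
    {"offset": [21,-53,0],"dr": [0,0,0],"jaw": 85},
    {"offset": [21,-53,0],"dr": [0,0,0],"jaw": 85},
    {"offset": [21,-53,0],"dr": [0,0,0],"jaw": 85},
    {"offset": [21,-53,0],"dr": [0,0,0],"jaw": 85}
  ]
}}

```text
t: 1.35
eef_pos: [0.4247, -0.0527, 0.2312]
tcp_rot: [-2.637, -1.708, -0.0]
ft_force: [1.7, 1.2, -0.2]
opening: 0.0851
```

{"api": "step_arm", "payload": {
  "plan": [
    {"offset": [19,-48,0],"dr": [0,0,0],"jaw": 85},
    {"offset": [19,-48,-10],"dr": [0,0,0],"jaw": 75},
    {"offset": [19,-50,-20],"dr": [0,0,0],"jaw": 65},
    {"offset": [0,0,-45],"dr": [0,0,0],"jaw": 65},
    {"offset": [0,0,-35],"dr": [0,0,0],"jaw": 65},
    {"offset": [0,0,0],"dr": [0,0,0],"jaw": 65},
    {"offset": [0,0,0],"dr": [0,0,0],"jaw": 65}
  ]
}}

```text
t: 2.22
eef_pos: [0.482, -0.197, 0.1225]
tcp_rot: [2.635, 1.708, 0.001]
ft_force: [0.2, -0.7, -0.4]
opening: 0.0652
```

```bash
cat > look.py <<'E'
import sys; from h import *
def look(n,x,y,w,hh,f,name):
    im=camera(n)[:,:,::-1]; cv2.imwrite(f"pics/{name}_full.png",im)
    cv2.imwrite(f"pics/{name}.png",cv2.resize(im[y:y+hh,x:x+w],None,fx=f,fy=f,interpolation=cv2.INTER_CUBIC))
E
python3 - <<'E'
from look import *
look("side",200,160,130,130,4.6,"a1"); print(state()['eef_pos'],state()['t'])
E
```

```text
[ 0.48240671 -0.19716953  0.1228745 ] 2.275
```

View pics/a1.png

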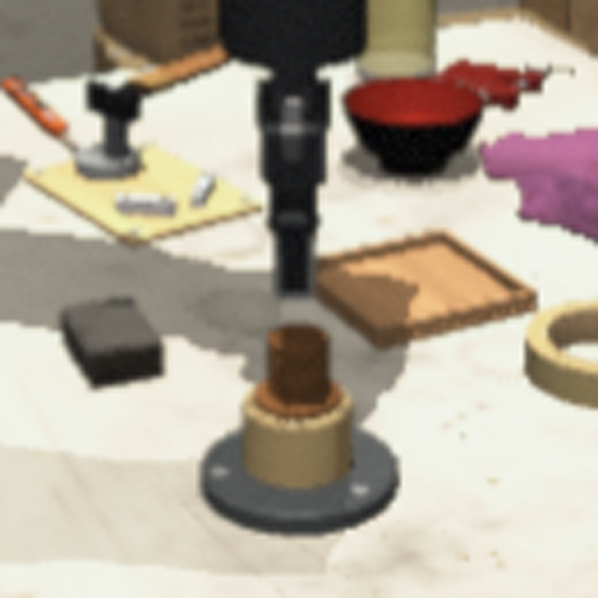

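```bash
python3 - <<'E'
from h import *
c=np.array([.4824,-.1972]);d=np.array([.41,.912])
for s in (-.035,-.045,.035):
  for z in (.1225,.130,.135): print(s,z,(proj("side",[[*(c+s*d),z]])-[200,160])*4.6)
print((proj("side",[[.4814,-.197,.092],[.4824,-.1972,.092]])-[200,160]+.5)*4.6)
E
```

```text
-0.035 0.1225 [[296.30216351 308.08776433]]
-0.035 0.13 [[296.17913321 294.81797286]]
-0.035 0.135 [[296.09649402 285.92812012]]
-0.045 0.1225 [[295.91502017 316.58268746]]
-0.045 0.13 [[295.7899553  303.21217125]]
-0.045 0.135 [[295.70594748 294.25423214]]
0.035 0.1225 [[298.81606486 252.81503296]]
0.035 0.13 [[298.70571637 240.21711325]]
0.035 0.135 [[298.63160717 231.78101817]]
[[298.49778886 333.88001866]
 [300.36288625 333.69540655]]
```

The side view shows the gripper directly over the cap (cap neck at about column 297 of the crop, finger at 295). The open tips stand about 8 mm above the nominal TCP. I lower onto the neck and grip.

{"api": "step_arm", "payload": {
  "plan": [
    {"offset": [-1,0,-30],"dr": [0,0,0],"jaw": 65},
    {"offset": [0,0,-22],"dr": [0,0,0],"jaw": 60},
    {"offset": [0,0,-10],"dr": [0,0,0],"jaw": 55},
    {"offset": [0,0,0],"dr": [0,0,0],"jaw": 40},
    {"offset": [0,0,0],"dr": [0,0,0],"jaw": 25},
    {"offset": [0,0,0],"dr": [0,0,0],"jaw": 25},
    {"offset": [0,0,0],"dr": [0,0,0],"jaw": 25},
    {"offset": [0,0,0],"dr": [0,0,0],"jaw": 25}
  ],
  "grip_force": 30
}}

```text
t: 3.28
eef_pos: [0.4808, -0.1981, 0.0606]
tcp_rot: [2.635, 1.706, -0.001]
ft_force: [-3.2, -4.1, 2.0]
opening: 0.0327
```

{"api": "step_arm", "payload": {
  "plan": [
    {"offset": [0,0,10],"dr": [0,0,0],"jaw": 25},
    {"offset": [0,0,25],"dr": [0,0,0],"jaw": 25},
    {"offset": [0,0,30],"dr": [0,0,0],"jaw": 25},
    {"offset": [0,0,30],"dr": [0,0,0],"jaw": 25},
    {"offset": [33,38,0],"dr": [0,0,0],"jaw": 25},
    {"offset": [33,38,0],"dr": [0,0,0],"jaw": 25},
    {"offset": [33,38,0],"dr": [0,0,0],"jaw": 25},
    {"offset": [33,38,0],"dr": [0,0,0],"jaw": 25},
    {"offset": [33,39,0],"dr": [0,0,0],"jaw": 25},
    {"offset": [0,0,-20],"dr": [0,0,0],"jaw": 25}
  ]
}}

```text
t: 4.53
eef_pos: [0.6489, -0.0028, 0.1362]
tcp_rot: [2.631, 1.712, 0.007]
ft_force: [-0.7, -1.1, -1.6]
opening: 0.0326
```

```bash
python3 - <<'E'
from look import *
look("side",200,150,150,130,4.6,"a2"); s=state(); print(s['eef_pos'],s['t'],s['ft_force'],s['opening'])
E
```

```text
[ 0.64580087 -0.00383289  0.13248337] 4.575 [-0.87506525 -1.05561055 -3.75461547] 0.032718032722645375
```

View pics/a2.png

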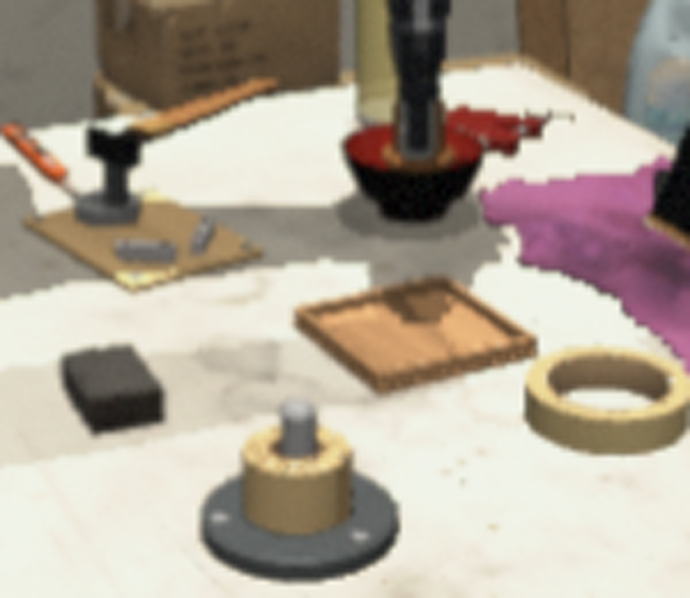

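The side view shows the cap held level above the tray (at about (420,150) in the crop). The roll is still on the stand, with the bare spindle tip visible. I lower the cap.

{"api": "step_arm", "payload": {
  "plan": [
    {"offset": [0,-2,-35],"dr": [0,0,0],"jaw": 25},
    {"offset": [0,0,-35],"dr": [0,0,0],"jaw": 25},
    {"offset": [0,0,-25],"dr": [0,0,0],"jaw": 25},
    {"offset": [0,0,-12],"dr": [0,0,0],"jaw": 25},
    {"offset": [0,0,0],"dr": [0,0,0],"jaw": 25},
    {"offset": [0,0,0],"dr": [0,0,0],"jaw": 25}
  ]
}}

```text
t: 5.32
eef_pos: [0.6463, -0.008, 0.0287]
tcp_rot: [2.636, 1.708, 0.002]
ft_force: [0.1, 0.3, -0.6]
opening: 0.0323
```

{"api": "step_arm", "payload": {
  "plan": [
    {"offset": [0,1,-7],"dr": [0,0,0],"jaw": 25},
    {"offset": [0,0,-4],"dr": [0,0,0],"jaw": 25},
    {"offset": [0,0,-2],"dr": [0,0,0],"jaw": 25},
    {"offset": [0,0,0],"dr": [0,0,0],"jaw": 25}
  ]
}}

```text
t: 5.82
eef_pos: [0.6453, -0.0068, 0.0141]
tcp_rot: [-2.636, -1.708, 0.001]
ft_force: [0.4, -0.1, -0.2]
opening: 0.0324
```

{"api": "step_arm", "payload": {
  "plan": [
    {"offset": [0,0,-1],"dr": [0,0,0],"jaw": 25},
    {"offset": [0,0,-1],"dr": [0,0,0],"jaw": 25},
    {"offset": [0,0,0],"dr": [0,0,0],"jaw": 25}
  ]
}}

```text
t: 6.2
eef_pos: [0.6456, -0.0068, 0.0135]
tcp_rot: [2.636, 1.708, 0.001]
ft_force: [-3.9, 0.8, 10.3]
opening: 0.0328
```

{"api": "step_arm", "payload": {
  "plan": [
    {"offset": [0,0,1],"dr": [0,0,0],"jaw": 36},
    {"offset": [0,0,0],"dr": [0,0,0],"jaw": 45},
    {"offset": [0,0,0],"dr": [0,0,0],"jaw": 55},
    {"offset": [0,0,0],"dr": [0,0,0],"jaw": 60},
    {"offset": [0,0,15],"dr": [0,0,0],"jaw": 60},
    {"offset": [0,0,35],"dr": [0,0,0],"jaw": 60},
    {"offset": [0,0,45],"dr": [0,0,0],"jaw": 70},
    {"offset": [0,0,0],"dr": [0,0,0],"jaw": 85}
  ]
}}

```text
t: 7.2
eef_pos: [0.6484, -0.0071, 0.1133]
tcp_rot: [2.632, 1.706, 0.009]
ft_force: [0.4, 0.1, -0.8]
opening: 0.0844
```

```bash
python3 - <<'E'
from look import *
look("side",200,150,150,130,4.6,"a3"); s=state(); print(s['eef_pos'],s['t'],s['ft_force'],s['opening'])
E
```

```text
[ 0.64700487 -0.0069809   0.11104211] 7.25 [-0.38077895  1.13748837 -0.56252733] 0.08502347302920063
```

View pics/a3.png

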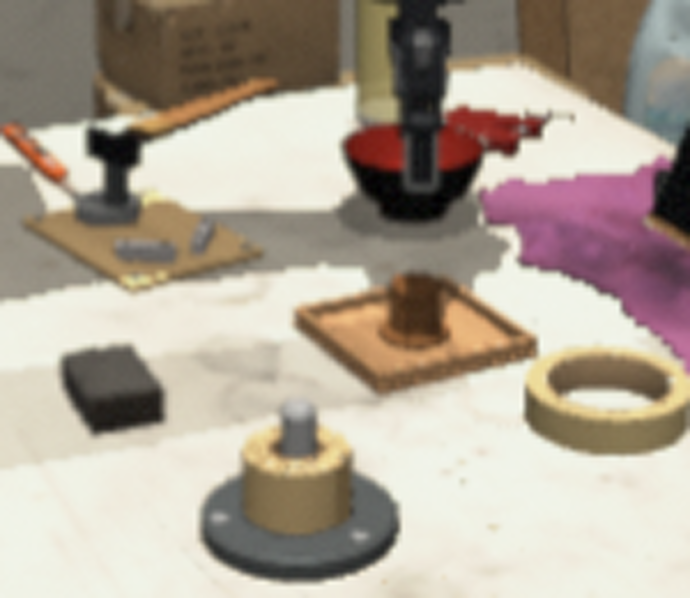

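The cap stands upright in the middle of the tray (at about (415,310) in the crop). The roll is centred on the spindle, so I go back for it.

{"api": "step_arm", "payload": {
  "plan": [
    {"offset": [-33,-38,0],"dr": [0,0,0],"jaw": 85},
    {"offset": [-33,-38,0],"dr": [0,0,0],"jaw": 85},
    {"offset": [-33,-38,0],"dr": [0,0,0],"jaw": 85},
    {"offset": [-33,-38,0],"dr": [0,0,0],"jaw": 85},
    {"offset": [-33,-38,0],"dr": [0,0,0],"jaw": 85},
    {"offset": [0,0,0],"dr": [0,0,0],"jaw": 85},
    {"offset": [0,0,-30],"dr": [0,0,0],"jaw": 85},
    {"offset": [0,0,-30],"dr": [0,0,0],"jaw": 85},
    {"offset": [0,0,0],"dr": [0,0,0],"jaw": 85},
    {"offset": [0,0,0],"dr": [0,0,0],"jaw": 85}
  ]
}}

```text
t: 8.5
eef_pos: [0.481, -0.1965, 0.0489]
tcp_rot: [2.636, 1.709, 0.0]
ft_force: [0.2, 0.2, 0.5]
opening: 0.0847
```

```bash
python3 - <<'E'
from look import *
look("side",200,160,130,130,4.6,"a4"); s=state(); print(s['eef_pos'],s['t'],s['ft_force'],s['opening'])
E
```

```text
[ 0.4813182  -0.19688411  0.04931138] 8.55 [-0.25421505  0.33538847  0.20033111] 0.084763998696091
```

View pics/a4.png

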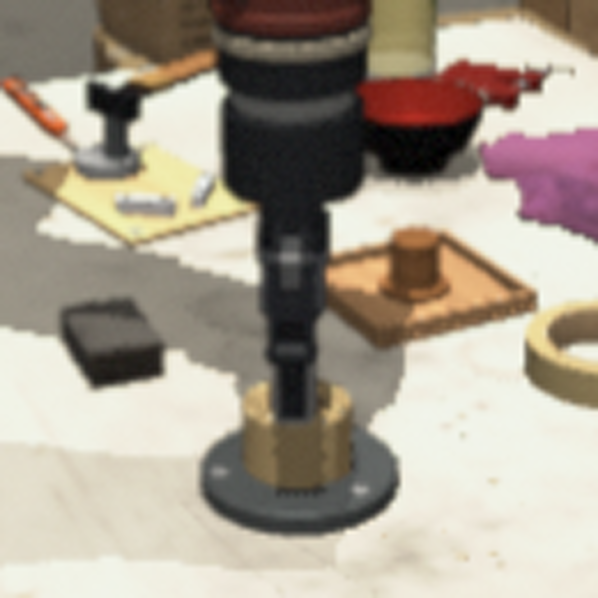

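The fingers straddle the roll with clearance, about centred on it (column 295 against 298 in the crop). I lower and grip.

{"api": "step_arm", "payload": {
  "plan": [
    {"offset": [0,0,-13],"dr": [0,0,0],"jaw": 85},
    {"offset": [0,0,-10],"dr": [0,0,0],"jaw": 85},
    {"offset": [0,0,0],"dr": [0,0,0],"jaw": 70},
    {"offset": [0,0,0],"dr": [0,0,0],"jaw": 60},
    {"offset": [0,0,0],"dr": [0,0,0],"jaw": 50},
    {"offset": [0,0,0],"dr": [0,0,0],"jaw": 50},
    {"offset": [0,0,0],"dr": [0,0,0],"jaw": 50}
  ],
  "grip_force": 30
}}

```text
t: 9.43
eef_pos: [0.4802, -0.1969, 0.0255]
tcp_rot: [2.637, 1.708, -0.001]
ft_force: [-4.2, -0.6, 5.3]
opening: 0.0596
```

{"api": "step_arm", "payload": {
  "plan": [
    {"offset": [0,0,8],"dr": [0,0,0],"jaw": 50},
    {"offset": [0,0,15],"dr": [0,0,0],"jaw": 50},
    {"offset": [0,0,20],"dr": [0,0,0],"jaw": 50},
    {"offset": [0,0,20],"dr": [0,0,0],"jaw": 50},
    {"offset": [0,0,20],"dr": [0,0,0],"jaw": 50},
    {"offset": [0,0,20],"dr": [0,0,0],"jaw": 50},
    {"offset": [0,0,20],"dr": [0,0,0],"jaw": 50},
    {"offset": [0,0,0],"dr": [0,0,0],"jaw": 50},
    {"offset": [0,0,0],"dr": [0,0,0],"jaw": 50}
  ]
}}

```text
t: 10.55
eef_pos: [0.4804, -0.1965, 0.1482]
tcp_rot: [-2.636, -1.709, -0.001]
ft_force: [-0.4, -0.6, -0.5]
opening: 0.0601
```

```bash
python3 - <<'E'
from look import *
look("side",200,140,130,130,4.6,"a5"); s=state(); print(s['eef_pos'],s['t'],s['ft_force'],s['opening'])
from scene import *
for y in (-.024,-.019): print(fromnest(.0005,y))
E
```

```text
[ 0.48014957 -0.19644314  0.14781076] 10.6 [ 1.08428714 -0.50685865 -0.30787381] 0.059788606572866186
[0.54228372 0.21330196]
[0.54118038 0.21817871]
```

View pics/a5.png

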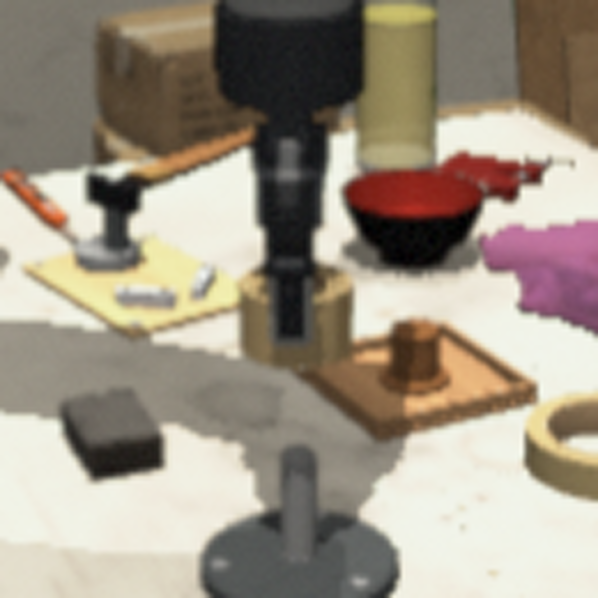

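The side view shows the roll held level and clear of the spindle. Now the transfer to the nest, turning the jaws onto the nest's x axis.

{"api": "step_arm", "payload": {
  "plan": [
    {"offset": [7.5,50,0],"dr": [0,0,-0.11],"jaw": 50},
    {"offset": [7.5,50,0],"dr": [0,0,-0.11],"jaw": 50},
    {"offset": [7.5,50,0],"dr": [0,0,-0.11],"jaw": 50},
    {"offset": [7.5,50,0],"dr": [0,0,-0.11],"jaw": 50},
    {"offset": [7.5,50,0],"dr": [0,0,-0.11],"jaw": 50},
    {"offset": [7.5,50,0],"dr": [0,0,-0.11],"jaw": 50},
    {"offset": [7.5,50,0],"dr": [0,0,-0.11],"jaw": 50},
    {"offset": [7.5,50,0],"dr": [0,0,-0.11],"jaw": 50},
    {"offset": [0,14,0],"dr": [0,0,-0.047],"jaw": 50},
    {"offset": [0,0,0],"dr": [0,0,0],"jaw": 50}
  ]
}}

```text
t: 11.85
eef_pos: [0.5397, 0.2181, 0.1472]
tcp_rot: [3.122, 0.353, -0.003]
ft_force: [0.4, 0.1, -1.0]
opening: 0.0596
```

{"api": "step_arm", "payload": {
  "plan": [
    {"offset": [0,0,-30],"dr": [0,0,0],"jaw": 50},
    {"offset": [0,0,-30],"dr": [0,0,0],"jaw": 50},
    {"offset": [0,0,0],"dr": [0,0,0],"jaw": 50},
    {"offset": [0,0,0],"dr": [0,0,0],"jaw": 50}
  ]
}}

```text
t: 12.35
eef_pos: [0.5409, 0.2167, 0.0891]
tcp_rot: [-3.122, -0.349, -0.001]
ft_force: [0.1, -0.3, -0.1]
opening: 0.0599
```

```bash
python3 - <<'E'
from look import *
s=state(); print(s['eef_pos'],s['t'],s['ft_force'],s['opening'],s['joint_pos'].round(2),s['tcp_rot'])
print('yaw',2*np.arctan2(s['tcp_rot'][1],s['tcp_rot'][0]))
look("side",185,140,100,100,6,"a6")
look("top",160,155,90,80,7,"b6")
E
```

```text
[0.54090798 0.21665503 0.08913829] 12.35 [ 0.13918184 -0.26408274 -0.13784476] 0.05994747933776157 [ 0.26  0.51 -0.21  0.85 -0.    1.6 ] [-3.12210612e+00 -3.49099153e-01 -8.50866903e-04]
yaw -6.060479820777709
```

View pics/a6.png

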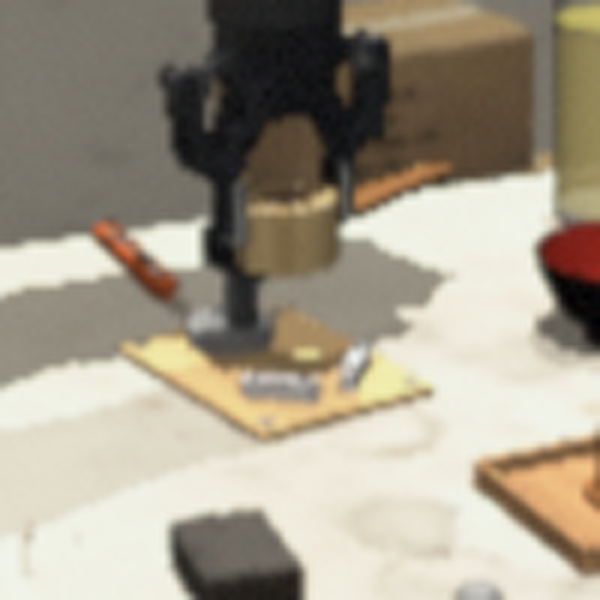

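View pics/b6.png

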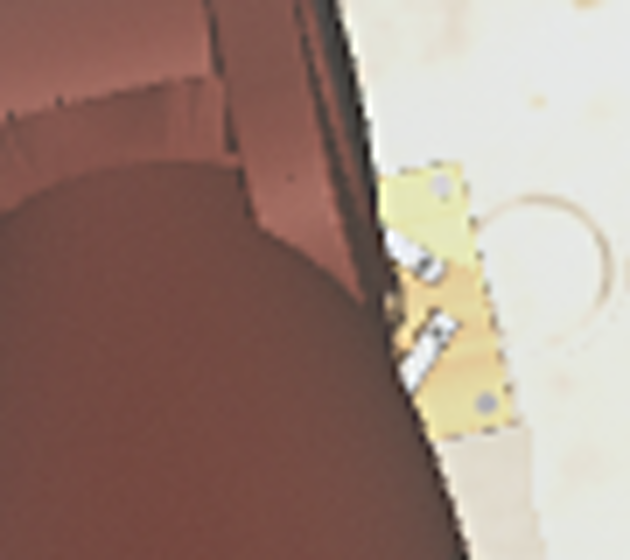

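```bash
python3 - <<'E'
from h import *; from scene import *
c=np.array([.5409,.2167]); a=np.linspace(0,2*np.pi,60)
im=cv2.imread("pics/a6.png")
for (dx,col) in ((0,(0,0,255)),(.003,(0,255,0))):
  cc=c+dx*ey
  for z in (.0776,.1156):
    P=np.c_[cc[0]+.03*np.cos(a),cc[1]+.03*np.sin(a),np.full(60,z)]
    q=((proj("side",P)-[185,140]+.5)*6).astype(np.int32); cv2.polylines(im,[q],True,col,1)
cv2.imwrite("pics/a6o.png",im)
print(tonest([c])*1000)
E
```

```text
[[ -0.09977194 -20.38038384]]
```

View pics/a6o.png

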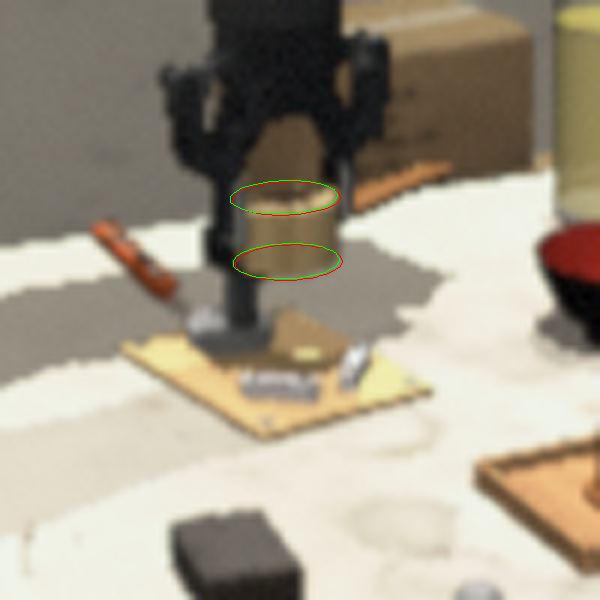

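The overlay agrees with the held roll. I shift about 3 mm towards the cam, since the roll should go down about 5 mm out from the seat, and lower.

{"api": "step_arm", "payload": {
  "plan": [
    {"offset": [-0.5,2.5,-15],"dr": [0,0,0],"jaw": 50},
    {"offset": [0,0,-25],"dr": [0,0,0],"jaw": 50},
    {"offset": [0,0,-15],"dr": [0,0,0],"jaw": 50},
    {"offset": [0,0,-5],"dr": [0,0,0],"jaw": 50},
    {"offset": [0,0,0],"dr": [0,0,0],"jaw": 50},
    {"offset": [0,0,0],"dr": [0,0,0],"jaw": 50}
  ]
}}

```text
t: 13.2
eef_pos: [0.5397, 0.2199, 0.0285]
tcp_rot: [-3.122, -0.35, 0.001]
ft_force: [-0.4, 0.1, -3.8]
opening: 0.06
```

```bash
python3 - <<'E'
from look import *
from scene import *
s=state(); print(s['eef_pos'],s['t'],s['ft_force'],tonest([s['eef_pos']])*1000)
look("side",185,140,100,100,6,"a7")
E
```

```text
[0.53970353 0.21993085 0.02847686] 13.2 [-0.38598091  0.13618702 -3.76878424] [[ -0.55380402 -16.96515164]]
```

View pics/a7.png

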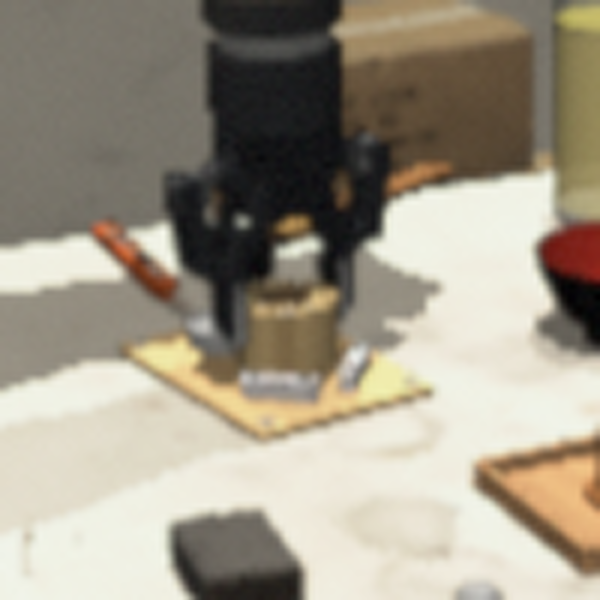

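{"api": "step_arm", "payload": {
  "plan": [
    {"offset": [0,0,-4],"dr": [0,0,0],"jaw": 50},
    {"offset": [0,0,-3],"dr": [0,0,0],"jaw": 50},
    {"offset": [0,0,0],"dr": [0,0,0],"jaw": 50},
    {"offset": [0,0,0],"dr": [0,0,0],"jaw": 50}
  ]
}}

```text
t: 13.75
eef_pos: [0.5401, 0.2197, 0.0214]
tcp_rot: [-3.122, -0.35, -0.0]
ft_force: [0.2, 0.0, -0.2]
opening: 0.0596
```

{"api": "step_arm", "payload": {
  "plan": [
    {"offset": [0,0,-1.5],"dr": [0,0,0],"jaw": 50},
    {"offset": [0,0,-1],"dr": [0,0,0],"jaw": 50},
    {"offset": [0,0,0],"dr": [0,0,0],"jaw": 50}
  ]
}}

```text
t: 14.12
eef_pos: [0.5402, 0.2197, 0.0195]
tcp_rot: [-3.122, -0.35, -0.001]
ft_force: [-2.0, -0.8, 7.0]
opening: 0.0594
```

Contact with the plate at the expected height (7 N). I release and rise.

{"api": "step_arm", "payload": {
  "plan": [
    {"offset": [0,0,0.5],"dr": [0,0,0],"jaw": 64},
    {"offset": [0,0,0],"dr": [0,0,0],"jaw": 72},
    {"offset": [0,0,0],"dr": [0,0,0],"jaw": 80},
    {"offset": [0,0,0],"dr": [0,0,0],"jaw": 80},
    {"offset": [0,0,15],"dr": [0,0,0],"jaw": 80},
    {"offset": [0,0,35],"dr": [0,0,0],"jaw": 80},
    {"offset": [0,0,45],"dr": [0,0,0],"jaw": 80},
    {"offset": [0,0,30],"dr": [0,0,0],"jaw": 70}
  ]
}}

```text
t: 15.12
eef_pos: [0.5407, 0.2199, 0.1476]
tcp_rot: [-3.122, -0.35, -0.004]
ft_force: [0.8, 0.0, -0.0]
opening: 0.0699
```

```bash
python3 - <<'E'
from look import *
s=state(); print(s['eef_pos'],s['t'],s['ft_force'],s['opening'])
look("side",185,140,100,100,6,"a8")
E
```

```text
[0.54071778 0.21994784 0.14755423] 15.125 [ 0.79845133  0.03358425 -0.03338805] 0.06990276136700795
```

View pics/a8.png

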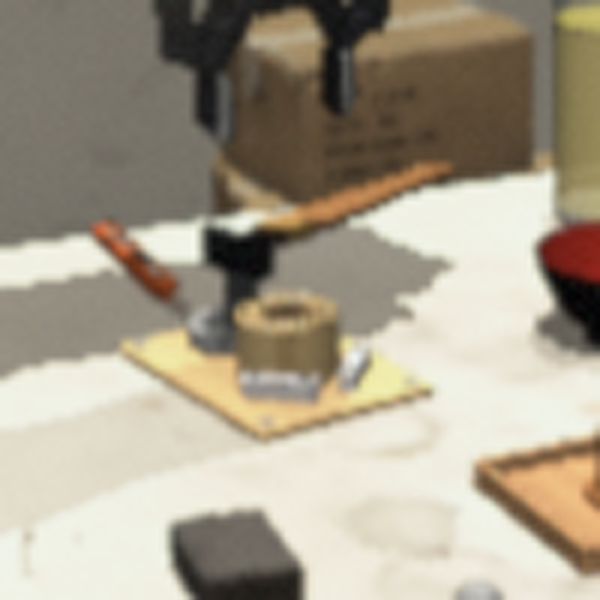

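```bash
python3 - <<'E'
from h import *; from scene import *
im=cv2.imread("pics/top0.png")
V=cv2.cvtColor(im,cv2.COLOR_BGR2GRAY)
big=cv2.resize(im[188:220,168:208],None,fx=15,fy=15,interpolation=cv2.INTER_CUBIC)
a=np.linspace(0,2*np.pi,60)
k=np.array([.5296,.2696])
def dr(P,col):
    q=((proj("top",P)-[168,188]+.5)*15).astype(np.int32); cv2.polylines(big,[q],True,col,1)
for th,col in ((.15,(0,0,255)),(.3,(0,255,0)),(.45,(255,0,0))):
    b=np.array([-np.sin(yaw+th),np.cos(yaw+th)]); n=np.array([b[1],-b[0]])
    for z in (.078,):
        P=[np.r_[k+p*.023*b+q*.007*n,z] for p,q in ((-1,-1),(1,-1),(1,1),(-1,1))]; dr(np.array(P),col)
    c=k+.010*b; dr(np.c_[c[0]+.026*np.cos(a),c[1]+.026*np.sin(a),np.full(60,.022)],col)
cv2.imwrite("pics/knob.png",big)
E
```

```text
(no output)
```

View pics/knob.png

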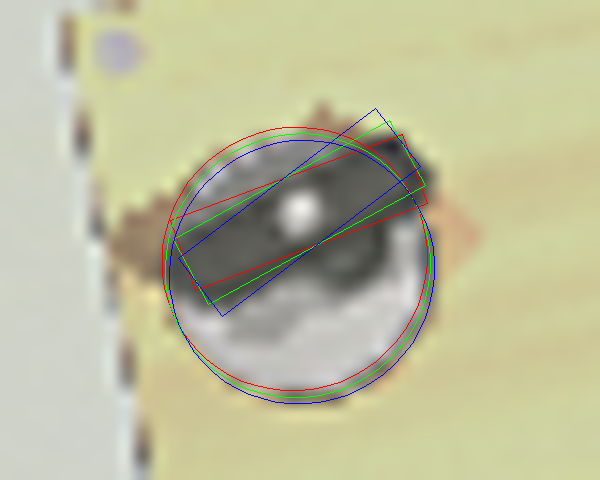

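The side view shows the roll flat on the plate, behind the front fence. The knob overlay gives a cam angle of about 0.25 and an axis of about (0.5296, 0.2696). I go over the knob.

{"api": "step_arm", "payload": {
  "plan": [
    {"offset": [-5.5,25,0],"dr": [0,0,0.125],"jaw": 60},
    {"offset": [-5.5,24.5,0],"dr": [0,0,0.125],"jaw": 50},
    {"offset": [0,0,-20],"dr": [0,0,0],"jaw": 45},
    {"offset": [0,0,-20],"dr": [0,0,0],"jaw": 45},
    {"offset": [0,0,0],"dr": [0,0,0],"jaw": 45},
    {"offset": [0,0,0],"dr": [0,0,0],"jaw": 45}
  ]
}}

```text
t: 15.92
eef_pos: [0.5295, 0.2693, 0.1054]
tcp_rot: [-3.054, -0.736, -0.002]
ft_force: [0.6, -0.4, 0.6]
opening: 0.0449
```

```bash
python3 - <<'E'
from look import *
s=state(); print(s['eef_pos'],s['t'],s['ft_force'],s['opening'],2*np.arctan2(s['tcp_rot'][1],s['tcp_rot'][0])%np.pi)
look("side",185,130,100,100,6,"a9")
E
```

```text
[0.52946008 0.26932868 0.10543765] 15.925 [ 0.63556675 -0.38265853  0.61895147] 0.044892781719141205 0.4729076735799316
```

View pics/a9.png

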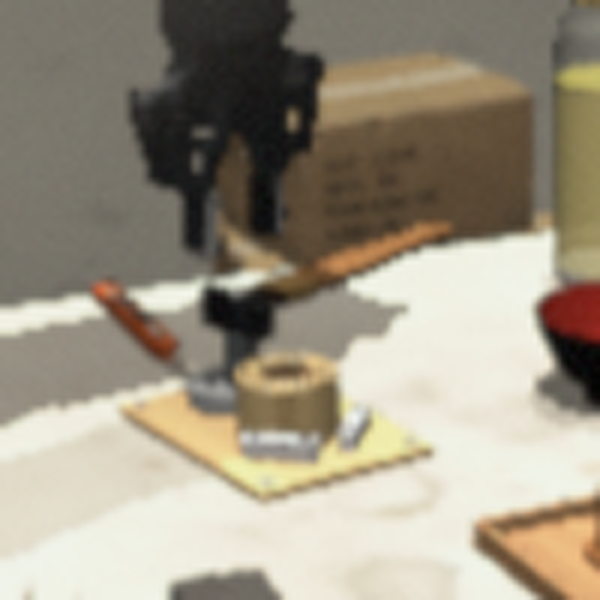

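The fingers straddle the knob bar (tips at columns 195 and 265 of the crop, knob at about 237). I lower and grip the bar.

{"api": "step_arm", "payload": {
  "plan": [
    {"offset": [0,0,-20],"dr": [0,0,0],"jaw": 45},
    {"offset": [0,0,-20],"dr": [0,0,0],"jaw": 45},
    {"offset": [0,0,-10],"dr": [0,0,0],"jaw": 40},
    {"offset": [0,0,0],"dr": [0,0,0],"jaw": 25},
    {"offset": [0,0,0],"dr": [0,0,0],"jaw": 10},
    {"offset": [0,0,0],"dr": [0,0,0],"jaw": 5},
    {"offset": [0,0,0],"dr": [0,0,0],"jaw": 5}
  ],
  "grip_force": 30
}}

```text
t: 16.85
eef_pos: [0.5296, 0.2694, 0.0554]
tcp_rot: [-3.054, -0.736, -0.003]
ft_force: [-0.2, -0.5, 6.0]
opening: 0.013
```

Gripped at 13 mm with almost no side force, so it is well centred. I turn counter-clockwise.

{"api": "step_arm", "payload": {
  "plan": [
    {"offset": [0,0,0],"dr": [0,0,0.1],"jaw": 5},
    {"offset": [0,0,0],"dr": [0,0,0.1],"jaw": 5},
    {"offset": [0,0,0],"dr": [0,0,0.1],"jaw": 5},
    {"offset": [0,0,0],"dr": [0,0,0.1],"jaw": 5},
    {"offset": [0,0,0],"dr": [0,0,0.1],"jaw": 5}
  ]
}}

```text
t: 17.48
eef_pos: [0.5295, 0.2693, 0.0553]
tcp_rot: [2.774, 1.473, 0.002]
ft_force: [-1.8, -2.0, 7.5]
opening: 0.0131
```

```bash
cat > st.py <<'E'
from h import *
s=state(); print(s['eef_pos'].round(4),s['t'],s['ft_force'].round(1),s['wrist_torque'].round(2),s['opening'].round(4),'yaw',2*np.arctan2(s['tcp_rot'][1],s['tcp_rot'][0])%np.pi)
E
python3 st.py
```

```text
Traceback (most recent call last):
  File "st.py", line 2, in <module>
    s=state(); print(s['eef_pos'].round(4),s['t'],s['ft_force'].round(1),s['wrist_torque'].round(2),s['opening'].round(4),'yaw',2*np.arctan2(s['tcp_rot'][1],s['tcp_rot'][0])%np.pi)
                                                                                                    ^^^^^^^^^^^^^^^^^^
AttributeError: 'float' object has no attribute 'round'
```

{"api": "step_arm", "payload": {
  "plan": [
    {"offset": [0,0,0],"dr": [0,0,0.12],"jaw": 5},
    {"offset": [0,0,0],"dr": [0,0,0.12],"jaw": 5},
    {"offset": [0,0,0],"dr": [0,0,0.12],"jaw": 5},
    {"offset": [0,0,0],"dr": [0,0,0.12],"jaw": 5},
    {"offset": [0,0,0],"dr": [0,0,0.12],"jaw": 5},
    {"offset": [0,0,0],"dr": [0,0,0.12],"jaw": 5},
    {"offset": [0,0,0],"dr": [0,0,0.12],"jaw": 5},
    {"offset": [0,0,0],"dr": [0,0,0.06],"jaw": 5}
  ]
}}

```text
t: 18.48
eef_pos: [0.5294, 0.269, 0.0553]
tcp_rot: [1.858, 2.532, 0.001]
ft_force: [-1.4, -1.9, 7.1]
opening: 0.0136
```

```bash
sed -i "s/s\['opening'\].round(4)/s['opening']/" st.py; python3 st.py; python3 - <<'E'
from look import *
look("side",185,130,100,100,6,"a10")
E
```

```text
[0.5294 0.269  0.0553] 18.475 [-1.4 -1.9  7.1] [-0.4   0.44 -0.11] 0.013551720460634827 yaw 1.8754588037412188
```

View pics/a10.png

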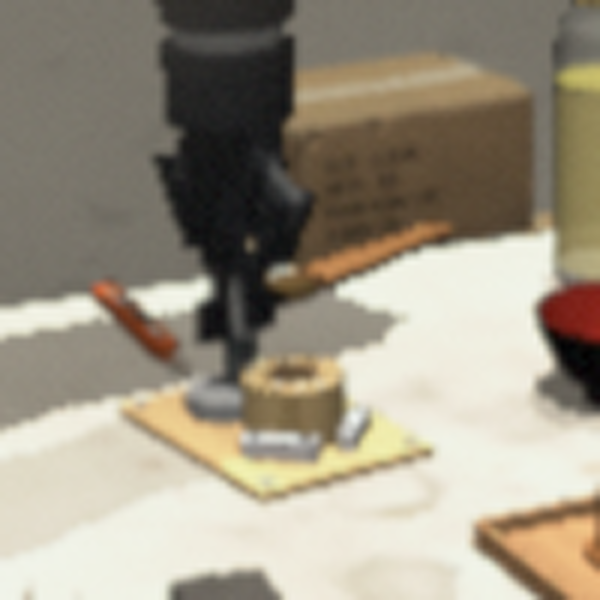

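The cam is at about 1.65 rad and the roll has been pushed towards the V. I continue in smaller turns and watch the torque.

{"api": "step_arm", "payload": {
  "plan": [
    {"offset": [0,0,0],"dr": [0,0,0.08],"jaw": 5},
    {"offset": [0,0,0],"dr": [0,0,0.08],"jaw": 5},
    {"offset": [0,0,0],"dr": [0,0,0.08],"jaw": 5},
    {"offset": [0,0,0],"dr": [0,0,0.06],"jaw": 5},
    {"offset": [0,0,0],"dr": [0,0,0],"jaw": 5}
  ],
  "grip_force": 60
}}

```text
t: 19.15
eef_pos: [0.5294, 0.2691, 0.0554]
tcp_rot: [1.463, 2.779, 0.001]
ft_force: [-2.3, -1.4, 8.9]
opening: 0.0127
```

```bash
python3 st.py
```

```text
[0.5294 0.2691 0.0554] 19.15 [-2.3 -1.4  8.9] [-0.37  0.45 -0.53] 0.01273623225421289 yaw 2.1727174822553548
```

{"api": "step_arm", "payload": {
  "plan": [
    {"offset": [0,0,0],"dr": [0,0,0.06],"jaw": 5},
    {"offset": [0,0,0],"dr": [0,0,0.06],"jaw": 5},
    {"offset": [0,0,0],"dr": [0,0,0.06],"jaw": 5},
    {"offset": [0,0,0],"dr": [0,0,0],"jaw": 5},
    {"offset": [0,0,0],"dr": [0,0,0],"jaw": 5}
  ]
}}

```text
t: 19.77
eef_pos: [0.5293, 0.2695, 0.0554]
tcp_rot: [1.21, 2.899, 0.002]
ft_force: [-2.9, 1.1, 8.1]
opening: 0.0131
```

```bash
python3 st.py; python3 - <<'E'
from look import *
look("side",185,130,100,100,6,"a11")
E
```

```text
[0.5293 0.2695 0.0554] 19.775 [-2.9  1.1  8.1] [ 0.06  0.63 -1.42] 0.013147786250280905 yaw 2.350919665565037
```

View pics/a11.png

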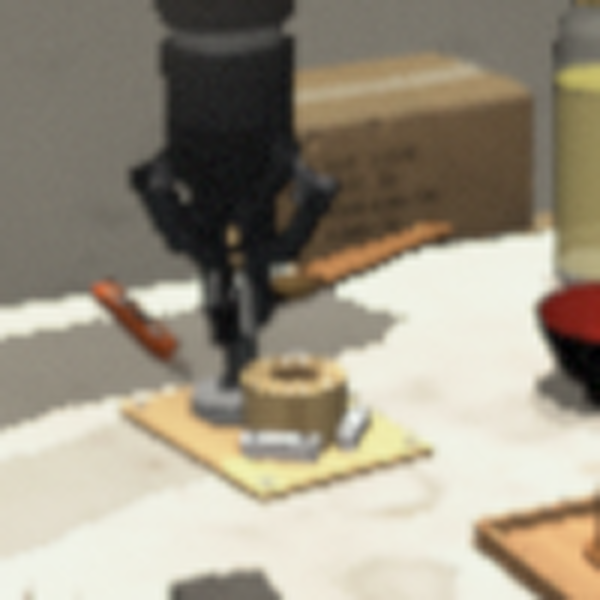

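Torque has risen from 0.1 to 1.4 N m at about 2.13 rad, so the lobe bears firmly. I add a small margin, then release straight up.

{"api": "step_arm", "payload": {
  "plan": [
    {"offset": [0,0,0],"dr": [0,0,0.03],"jaw": 5},
    {"offset": [0,0,0],"dr": [0,0,0],"jaw": 5},
    {"offset": [0,0,0],"dr": [0,0,0],"jaw": 5}
  ]
}}

```text
t: 20.2
eef_pos: [0.5292, 0.2694, 0.0554]
tcp_rot: [1.167, 2.916, 0.002]
ft_force: [-2.8, 0.9, 9.8]
opening: 0.013
```

```bash
python3 st.py
```

```text
[0.5292 0.2694 0.0554] 20.2 [-2.8  0.9  9.8] [ 0.07  0.67 -1.81] 0.012956778003125578 yaw 2.380437664578956
```

{"api": "step_arm", "payload": {
  "plan": [
    {"offset": [0,0,0],"dr": [0,0,0],"jaw": 20},
    {"offset": [0,0,0],"dr": [0,0,0],"jaw": 30},
    {"offset": [0,0,0],"dr": [0,0,0],"jaw": 40},
    {"offset": [0,0,10],"dr": [0,0,0],"jaw": 40},
    {"offset": [0,0,30],"dr": [0,0,0],"jaw": 40},
    {"offset": [0,0,45],"dr": [0,0,0],"jaw": 40},
    {"offset": [0,0,45],"dr": [0,0,0],"jaw": 50},
    {"offset": [-25,-40,20],"dr": [0,0,0],"jaw": 50},
    {"offset": [-25,-45,0],"dr": [0,0,0],"jaw": 50},
    {"offset": [-25,-45,0],"dr": [0,0,0],"jaw": 50}
  ]
}}

```text
t: 21.45
eef_pos: [0.4533, 0.1381, 0.2052]
tcp_rot: [1.162, 2.917, 0.001]
ft_force: [0.5, -1.0, 0.9]
opening: 0.0499
```

{"api": "step_arm", "payload": {
  "plan": [
    {"offset": [-30,-45,0],"dr": [0,0,0],"jaw": 50},
    {"offset": [-30,-45,0],"dr": [0,0,0],"jaw": 50},
    {"offset": [-30,-45,0],"dr": [0,0,0],"jaw": 50},
    {"offset": [-10,-45,0],"dr": [0,0,0],"jaw": 50},
    {"offset": [0,0,0],"dr": [0,0,0],"jaw": 50},
    {"offset": [0,0,0],"dr": [0,0,0],"jaw": 50}
  ]
}}

```text
t: 22.2
eef_pos: [0.3542, -0.0407, 0.2047]
tcp_rot: [1.164, 2.917, 0.001]
ft_force: [0.0, 1.3, 0.0]
opening: 0.0497
```

```bash
python3 st.py; python3 - <<'E'
from look import *
from scene import *
look("side",185,140,150,130,4.6,"a12")
look("top",160,140,150,110,5,"b12")
im=cv2.imread("pics/b12.png"); seat=fromnest(.0004,-.024); a=np.linspace(0,2*np.pi,60)
for z in (.008,.046):
    P=np.c_[seat[0]+.03*np.cos(a),seat[1]+.03*np.sin(a),np.full(60,z)]
    q=((proj("top",P)-[160,140]+.5)*5).astype(np.int32); cv2.polylines(im,[q],True,(0,0,255),1)
cv2.imwrite("pics/b12o.png",im)
E
```

```text
[ 0.3542 -0.0407  0.2047] 22.2 [0.  1.3 0. ] [ 0.05 -0.03  0.02] 0.04967747327507781 yaw 2.3821455961884217
```

View pics/a12.png

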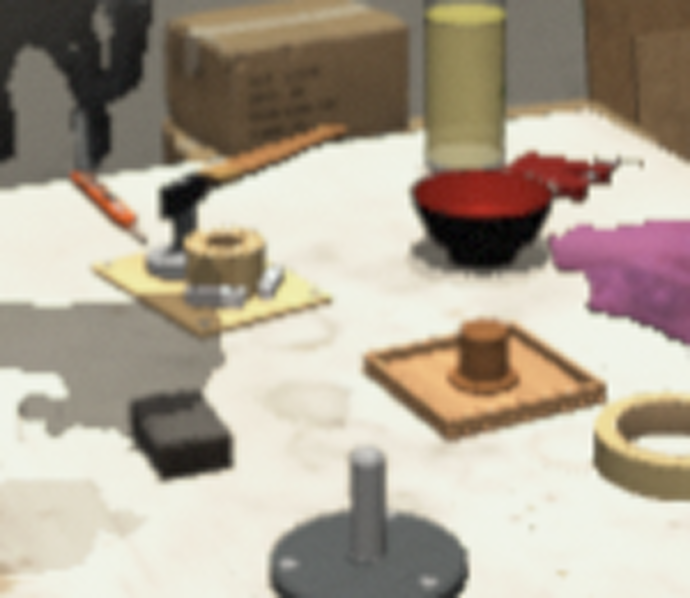

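View pics/b12o.png

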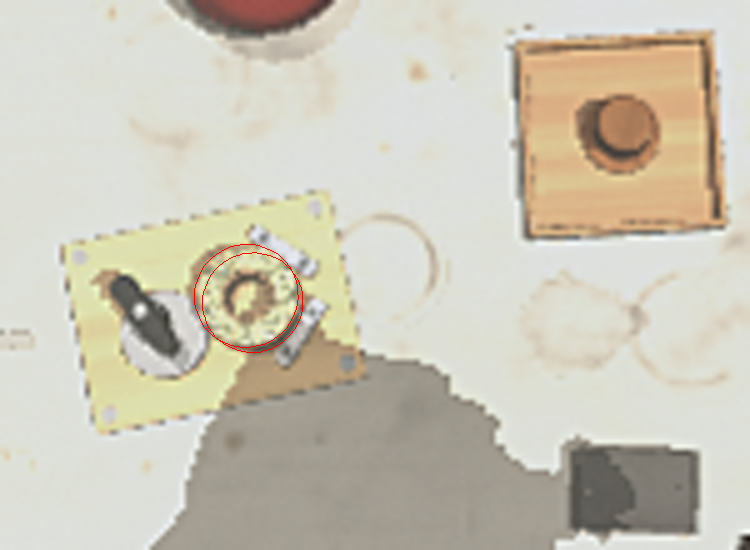

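```bash
python3 - <<'E'
from h import *
from scene import *
im0=cv2.imread("pics/b12_full.png"); f=9;x0,y0=172,176
big=cv2.resize(im0[y0:y0+54,x0:x0+64],None,fx=f,fy=f,interpolation=cv2.INTER_CUBIC); cv2.imwrite("pics/z12.png",big)
a=np.linspace(0,2*np.pi,60)
def dr(P,col):
    q=((proj("top",P)-[x0,y0]+.5)*f).astype(np.int32); cv2.polylines(big,[q],True,col,1)
s=fromnest(.0004,-.024); 
for dy,col in ((0,(0,0,255)),(.004,(255,0,0))):
    c=s+dy*ey; dr(np.c_[c[0]+.03*np.cos(a),c[1]+.03*np.sin(a),np.full(60,.046)],col)
    dr(np.c_[c[0]+.013*np.cos(a),c[1]+.013*np.sin(a),np.full(60,.046)],col)
k=np.array([.5296,.2696])
for th,col in ((2.0,(0,200,0)),(2.16,(0,0,0))):
    b=np.array([-np.sin(yaw+th),np.cos(yaw+th)]); n=np.array([b[1],-b[0]])
    dr(np.array([np.r_[k+p*.023*b+q*.007*n,.078] for p,q in ((-1,-1),(1,-1),(1,1),(-1,1))]),col)
cv2.imwrite("pics/z12o.png",big)
E
```

```text
(no output)
```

View pics/z12.png

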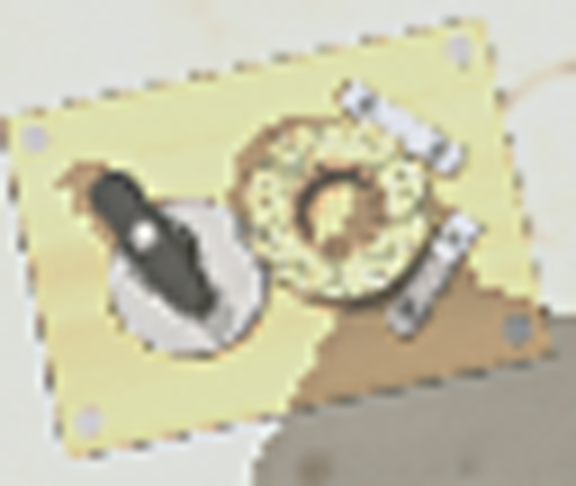

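View pics/z12o.png

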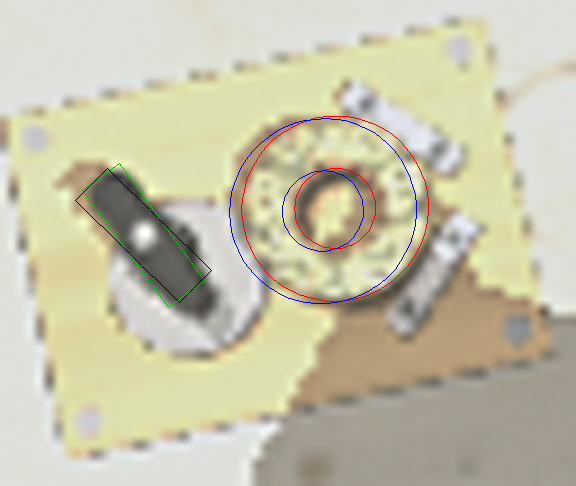

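The last views show:
- **Roll:** flat at the seat. Its top circle matches the seat prediction, not the one 4 mm out, and it touches both fences.
- **Cam:** the disc edge touches the roll, and the bar reads about 2.05–2.1 rad.
- **Cap:** upright in the middle of the tray.
- **Bystanders:** the sanding block, bowl and large tape look unmoved.

The gripper is clear of everything, so I hand in.

```bash
python3 - <<'E'
from plant import *
print(finish_job())
E
```

```text
the job is handed in; nothing more can be done
None
```

I finished the job and handed it in at about 22 s of the 72 s allowed. The system reports no verdict, so the result below rests on my own checks.

- **Cap and roll:** I lifted the cap off the spindle and stood it in the middle of the tray. Then I slid the roll up off the spindle and laid it flat in the nest. Both were released after light contact (10 N for the cap, 7 N for the roll).
- **Cam:** I gripped the knob and turned it counter-clockwise from about 0.25 rad to a commanded 2.16 rad. The torque on the wrist rose from 0.1 to 1.8 N m, so the lobe was bearing on the roll.
- **Last pictures:** The cap is upright in the middle of the tray. The roll is flat, within about 1–2 mm of the seat and against both fences, with the cam disc touching it. The sanding block, bowl, large tape and cutter look unmoved. The gripper is clear of everything.
- **One disagreement:** In the last picture the knob looks to be at 2.05–2.1 rad, a little less than the 2.16 rad from the gripper's angle. The fingers may have given slightly under load. I did not re-grip to check, because either value is well past 1.3 rad. I could not measure the force between cam and roll directly after letting go.

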